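# Set the aperture ring of the yellow plate camera to its marked stop

### The arm

A 6-joint arm with a two-finger parallel gripper is mounted at the origin on a cart in front of the work surface, level with it; the furniture and walls round the work are solid. World frame = base frame: x ahead of the robot, y to its left, z up, the work surface at z = 0. Lengths are in m, angles in rad, forces in N, time in s.
With the tool pointing down it reaches from about 0.275 to 0.725 m from the base axis. Payload 5.6 kg.
Tool frame: the origin (TCP) lies on the mounting face of the last link; the fingertips stand 173 mm ahead of it and the grasp point (between the pads) lies 155 mm ahead of it; z points along the fingers, y is the direction in which the jaws open and shut (so a half turn about z gives the same grasp; the last joint's range is limited). The gripper opens to 85 mm and grips with 20 to 120 N. Pads are 22 mm wide; open, the fingers measure 114 mm over their backs; the gripper's body (76 mm by 85 mm) begins 54 mm behind the grasp point. The pads swing forward as they close: fully open they stand 13 mm farther back than shut.
Start: joints at [1.57, 0.255, 0.108, 0, -1.424, -0.285], TCP at [0.155, 0.528, 0.405] pointing down, gripper open.
Joint ranges: [-2.95, 2.95], [-1.21, 1.97], [-1.09, 1.5], [-2.87, 1.71], [-2.94, -0.07], [-3.05, 3.05]. Speed limits (rad/s): [2.57, 2.57, 3.14, 3.14, 3.14, 3.14].

### API

Orientations are given as a rotation vector (axis times angle).
In Python, from cell import bot, cams gives the robot as it stands.
- The arm moves only by the tool move_arm, never from a script. Its argument "plan" is a list of rows, each an object with "travel": the shift along the tool's x, y, z in m, a list of three; "rot": the turn, a rotation vector about the tool's x, y, z in degrees, a list of three; "jaw": the opening, from -1 (shut) to 1 (fully open). A call has 1 to 12 rows; each row shifts and turns the commanded pose from where the row before left it, along the tool's axes as they then stand; what a row does not reach is not made up. A row lasts 1/10 s, in which the tool goes at most 50 mm and 8.59 degrees, less where a joint would pass 70% of its speed; a pose out of reach is approached as far as the arm can. A call with a gripper value outside its range is refused whole. The fingers move at their own pace and stop on an object; "grip_force" is the grip in N (left out, the last holds). Time passes only in rows, so rows that do not move let the fingers close. It gives the time, the measured TCP pose, the force and the opening at its end, in the units of the state.
- bot.get_state(): the state, without advancing time (a new reading comes with each control period).
- cams.camera(name): name is "scene" or "top"; returns a dict with "color" (480x640x3 uint8, red, green, blue), "camera_matrix" (3x3 intrinsics, pixels), "R" (3x3) and "t" (3): a world point X has camera coordinates R X + t. Camera axes: x right, y down, z forward; pixel columns grow to the right and rows downward; lengths in m; the calibration is good to about 2 mm. A picture is of the moment at which its call begins. There is no depth.
- bot.job_done(): hands the job in, once; it reports no verdict.
The state is a dict: "clock": time; "qpos": joint angles; "qvel": joint speeds; "joint_torque": joint torques, N m; "tcp_pos": TCP position; "tool_rot": TCP orientation; "ft_force": force on the tool from outside, world axes, zero at the start; "moment": the same for the moment, N m; "finger_gap": finger opening in m.
Only numpy, scipy, OpenCV 4.12 (cv2) and the standard library are available. Lean on these libraries where they do the work, as an engineer would, in place of code of your own. Each camera call takes 0.05 s, during which the arm holds its last target. There are 200 camera calls.

### The job

Two small plate cameras stand on the bench with their lenses looking up. On the yellow one, turn the knurled aperture ring clockwise (seen from above) until its white line points at the red mark on the lens rim and the ring sits in that click stop, then let go. Leave the ring of the blue camera as it is.

Things in the scene. Friction and masses are not known exactly. Their poses are not given: they have to be found in the camera images.
- yellow_camera: Camera fixed to the bench; origin under its lens axis, on the bench; z up. Aluminium foot 96 x 84 mm, 6 mm thick; yellow housing 78 x 68 mm, its top at 32 mm; upright black lens on it, at most 50 mm in diameter below the ring. The red mark is on top of the lens's fixed front rim (35 mm in diameter, top at 95 mm), on the -x side of the axis (the robot's side at yaw 0).
- yellow_camera_grip (a point): Point on the yellow camera's lens axis, half-way up its aperture ring, 66 mm above the bench. The knurled black ring is round, 54 mm in diameter, 28 mm high (52 to 80 mm above the bench), and can be gripped across its diameter from above at any yaw; the lens's fixed front stands 15 mm above it. This point does not turn with the ring.
- yellow_camera_ring (a joint): Ring angle, rad: 0 with its white line (on its top face and side) at the red mark, growing counter-clockwise seen from above; limits -0.61, 1.75. Starts between 0.6 and 1.7, so it is turned clockwise. Click stops at 0, 0.785 and 1.571; let go off a stop it springs into the nearer one (to about 0.1 rad), unless left within 0.1 rad of mid-way. Turning it takes less than 0.3 N m.
- blue_camera_line (a point): Middle of the white line on top of the ring of the blue camera, which is alike but for its blue housing and is to be left alone: 22 mm from its lens axis, 80 mm above the bench. The two lens axes are at least 0.19 m apart.

How it is judged:
By the outcome, as a careful person would: the job done as asked, in the order asked, and still so for the second after the job is handed in, with the robot touching nothing.
It also fails if it takes over 29 s, if anything falls off the work surface, if the arm or the gripper's body presses on something with over 40 N, if the wrist force passes 120 N, or if a joint passes its speed limit or range.

## Working session

There is one attempt and no reset: what is moved stays moved. The work goes in short steps, Python scripts to look and compute and a tool call to move; the robot and the scene stay as the last step left them, time stands still between calls to the robot, and variables do not carry over. Pictures are saved under pics/ and viewed, on a budget of 10 in all, crops included, one or two more only if the job needs it, and the job is handed in when it is done.

Besides the shell and the picture viewer there is one more tool, called after "Emit:" in YAML: its name, and indented under it one key for each argument. move_arm: Moves the arm, as the interface text tells. Its arguments: {"type":"object","properties":{"plan":{"type":"array"},"grip_force":{"type":"number"}},"required":["plan"]}

```bash
mkdir -p pics; python3 - <<'E'
from cell import bot,cams
import cv2,pickle
s=bot.get_state();print(s)
for n in ("top","scene"):
    c=cams.camera(n);cv2.imwrite(f"pics/{n}1.png",c["color"][:,:,::-1]);pickle.dump(c,open(n+".pkl","wb"))
    print(n,c["camera_matrix"],c["R"],c["t"])
E
```

```text
{'clock': 0.0, 'qpos': array([ 1.56959887e+00,  2.55755071e-01,  1.06981740e-01, -4.97563003e-04,
       -1.42389149e+00, -2.84600732e-01]), 'qvel': array([-0.00087173, -0.00027949, -0.00072448,  0.00120666, -0.00058671,
       -0.00071586]), 'joint_torque': array([ 4.11608034e-04, -3.86631775e+01,  2.37939048e+01,  5.36488608e+00,
       -6.11502051e-03, -5.38236463e-06]), 'tcp_pos': array([0.15493893, 0.5275481 , 0.40377871]), 'tool_rot': array([ 3.10765518e+00, -4.47244982e-01, -3.50574500e-04]), 'ft_force': array([-0.21344122, -0.47354863, -0.43163641]), 'moment': array([ 0.00200694,  0.04662026, -0.02383181]), 'finger_gap': 0.08522353378698513}
top [[468.53260906   0.         330.24330298]
 [  0.         468.53260906 229.71638741]
 [  0.           0.           1.        ]] [[ 0.00961949 -0.99933737 -0.03510386]
 [-0.9837355  -0.00316064 -0.17959532]
 [ 0.17936536  0.03626053 -0.98311405]] [0.01328025 0.5295868  0.84626026]
scene [[580.6423371    0.         320.7801625 ]
 [  0.         580.6423371  245.77788247]
 [  0.           0.           1.        ]] [[ 0.83321707 -0.55264892 -0.01812432]
 [-0.34917429 -0.50046148 -0.79222195]
 [ 0.42875008  0.6664214  -0.60996384]] [-0.44983566  0.24411158  0.69131817]
```

View pics/top1.png

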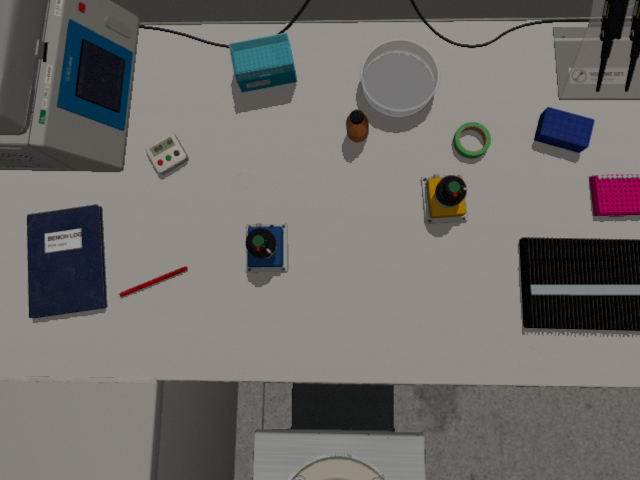

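View pics/scene1.png

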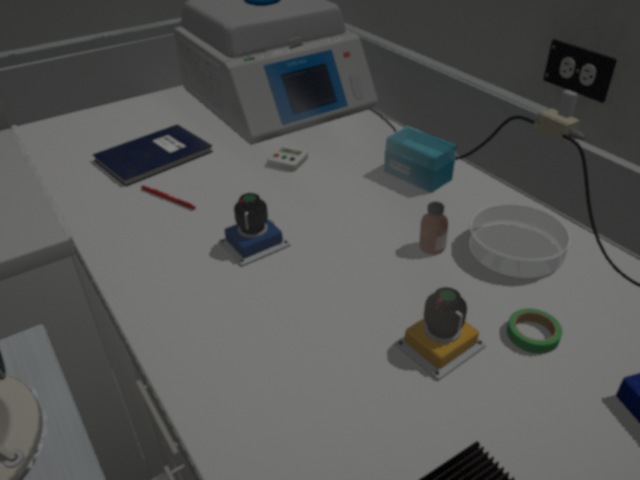

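The top view shows the yellow camera near (450,190) with its white line near (463,189), on the right. The blue camera is near (262,243). The scene view shows yellow near (445,315). Next I'll enlarge both.

```bash
cat > h.py <<'E'
import numpy as np,pickle
def ray(c,u,v,z):
    K,R,t=c["camera_matrix"],c["R"],c["t"]
    o=-R.T@t; d=R.T@np.linalg.solve(K,[u,v,1]); return (o+d*(z-o[2])/d[2])[:2]
def proj(c,X):
    p=c["camera_matrix"]@(c["R"]@np.array(X)+c["t"]); return p[:2]/p[2]
E
python3 - <<'E'
import cv2,pickle,numpy as np
from h import *
t=pickle.load(open("top.pkl","rb"));s=pickle.load(open("scene.pkl","rb"))
a=cv2.resize(t["color"][160:235,412:487],(400,400),interpolation=cv2.INTER_CUBIC)
b=cv2.resize(s["color"][275:385,390:500],(400,400),interpolation=cv2.INTER_CUBIC)
cv2.imwrite("pics/crop1.png",np.hstack([a,b])[:,:,::-1])
E
```

```text
(no output)
```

View pics/crop1.png

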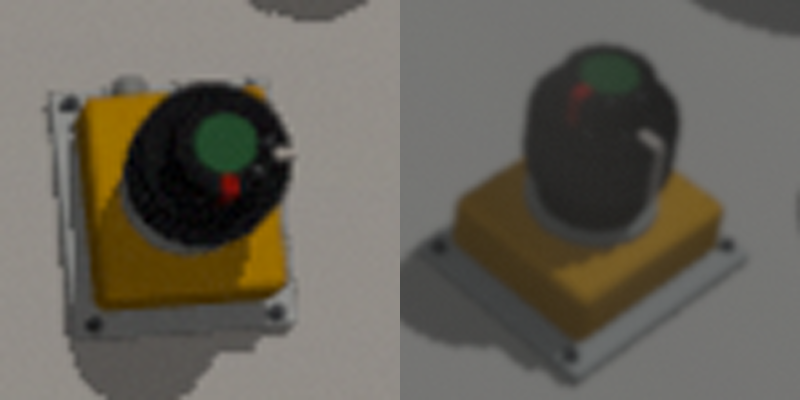

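Left crop: lens glass at (226,142), red mark (231,187), white line (282,153), all top-view crop pixels. Right crop: glass (610,73), red (580,92), line top (645,137).

```bash
python3 - <<'E'
import pickle,numpy as np
from h import *
from scipy.optimize import least_squares
t=pickle.load(open("top.pkl","rb"));s=pickle.load(open("scene.pkl","rb"))
T=lambda x,y:(412+x/5.333,160+y/5.333); S=lambda x,y:(390+(x-400)/3.636,275+y/3.636)
print("glass",ray(t,*T(226,142),.095),ray(s,*S(610,73),.095))
print("red",ray(t,*T(231,187),.095),ray(s,*S(580,92),.095))
print("line",ray(t,*T(282,153),.08),ray(s,*S(645,137),.08))
print("foot",[ray(t,*T(*p),.006) for p in((48,92),(72,338),(294,328))])
print("footS",[ray(s,*S(*p),.006) for p in((415,248),(574,382),(748,258))])
print("ringc",ray(t,*T(207,165),.066))
E
```

```text
glass [ 0.6014306  -0.21043391] [ 0.60050368 -0.20907885]
red [ 0.58559957 -0.21152547] [ 0.58499374 -0.21036307]
line [ 0.60166741 -0.23305383] [ 0.60021735 -0.22958661]
foot [array([ 0.64594247, -0.16489297]), array([ 0.55062529, -0.1714173 ]), array([ 0.55464457, -0.25365845])]
footS [array([ 0.54701637, -0.17375124]), array([ 0.55277716, -0.25588823]), array([ 0.64737027, -0.24895606])]
ringc [ 0.60113653 -0.21025645]
```

Emit:
move_arm:
  plan:
    - {"travel": [0.032,0.029,0],"rot": [0,0,0],"jaw": 1}
    - {"travel": [0.032,0.029,0],"rot": [0,0,0],"jaw": 1}
    - {"travel": [0.032,0.029,0],"rot": [0,0,0],"jaw": 1}
    - {"travel": [0.032,0.029,0],"rot": [0,0,0],"jaw": 1}
    - {"travel": [0.032,0.029,0],"rot": [0,0,0],"jaw": 1}
    - {"travel": [0.032,0.029,0],"rot": [0,0,0],"jaw": 1}
    - {"travel": [0.032,0.029,0],"rot": [0,0,0],"jaw": 1}
    - {"travel": [0.032,0.029,0],"rot": [0,0,0],"jaw": 1}
    - {"travel": [0.032,0.029,0],"rot": [0,0,0],"jaw": 1}
    - {"travel": [0.032,0.029,0],"rot": [0,0,0],"jaw": 1}
    - {"travel": [0.032,0.029,0],"rot": [0,0,0],"jaw": 1}
    - {"travel": [0.032,0.029,0],"rot": [0,0,0],"jaw": 1}

```text
clock: 1.3
tcp_pos: [0.4257, 0.0838, 0.4045]
tool_rot: [-3.109, 0.447, 0.0]
ft_force: [1.0, 0.9, 0.2]
finger_gap: 0.0855
```

Emit:
move_arm:
  plan:
    - {"travel": [0.032,0.029,0],"rot": [0,0,0],"jaw": 1}
    - {"travel": [0.032,0.029,0],"rot": [0,0,0],"jaw": 1}
    - {"travel": [0.032,0.029,0],"rot": [0,0,0],"jaw": 1}
    - {"travel": [0.032,0.029,0],"rot": [0,0,0],"jaw": 1}
    - {"travel": [0.032,0.029,0],"rot": [0,0,0],"jaw": 1}
    - {"travel": [0.032,0.029,0],"rot": [0,0,0],"jaw": 1}
    - {"travel": [0.032,0.029,0],"rot": [0,0,0],"jaw": 1}
    - {"travel": [0,0,0],"rot": [0,0,8],"jaw": 1}
    - {"travel": [0,0,0],"rot": [0,0,8],"jaw": 1}
    - {"travel": [0,0,0],"rot": [0,0,8],"jaw": 1}
    - {"travel": [0,0,0],"rot": [0,0,8],"jaw": 1}
    - {"travel": [0,0,0],"rot": [0,0,8],"jaw": 1}

```text
clock: 2.5
tcp_pos: [0.583, -0.1724, 0.404]
tool_rot: [2.764, -1.492, -0.002]
ft_force: [0.2, -0.1, 0.2]
finger_gap: 0.0856
```

```bash
cat >> h.py <<'E'
from scipy.spatial.transform import Rotation
def rep(s,target=None):
    R=Rotation.from_rotvec(s["tool_rot"]).as_matrix(); p=s["tcp_pos"]
    print("t",s["clock"],"tcp",p.round(4),"q",s["qpos"].round(3),"xyaw",np.degrees(np.arctan2(R[1,0],R[0,0])).round(2),"z",R[:,2].round(4),"gap",s["finger_gap"],"F",s["ft_force"].round(1),"M",s["moment"].round(2))
    if target is not None: print("tool-frame shift",(R.T@(np.array(target)-p)).round(4))
E
python3 -c "
from h import *
from cell import bot
rep(bot.get_state(),[.601,-.210,.223])"
```

```text
t 2.5 tcp [ 0.583  -0.1724  0.404 ] q [-0.031  0.373  0.272 -0.    -1.471  0.612] xyaw -56.72 z [-1.3e-03  3.0e-04 -1.0e+00] gap 0.08557192489742954 F [ 0.2 -0.1  0.2] M [-0.03 -0.04  0.02]
tool-frame shift [0.0415 0.0054 0.181 ]
```

Emit:
move_arm:
  plan:
    - {"travel": [0.021,0.003,0.025],"rot": [0,0,0],"jaw": 1}
    - {"travel": [0.0205,0.0025,0.025],"rot": [0,0,0],"jaw": 1}
    - {"travel": [0,0,0.025],"rot": [0,0,0],"jaw": 1}
    - {"travel": [0,0,0],"rot": [0,0,0],"jaw": 1}

```text
clock: 2.9
tcp_pos: [0.6005, -0.21, 0.3247]
tool_rot: [2.766, -1.485, -0.014]
ft_force: [0.0, 0.1, -0.3]
finger_gap: 0.0853
```

```bash
python3 - <<'E'
from h import *
from cell import bot,cams
import cv2
rep(bot.get_state(),[.601,-.210,.223])
t=cams.camera("top")["color"];s=cams.camera("scene")["color"]
a=cv2.resize(t[130:250,390:510],(400,400),interpolation=cv2.INTER_CUBIC)
b=cv2.resize(s[225:385,360:520],(400,400),interpolation=cv2.INTER_CUBIC)
cv2.imwrite("pics/above.png",np.hstack([a,b])[:,:,::-1])
E
```

```text
t 2.9 tcp [ 0.6005 -0.21    0.3247] q [-0.092  0.46   0.205 -0.002 -1.325  0.678] xyaw -56.44 z [-0.0089  0.0026 -1.    ] gap 0.08531249709093744 F [ 0.   0.1 -0.3] M [ 0.02  0.01 -0.01]
tool-frame shift [ 0.001  -0.001   0.1017]
```

View pics/above.png

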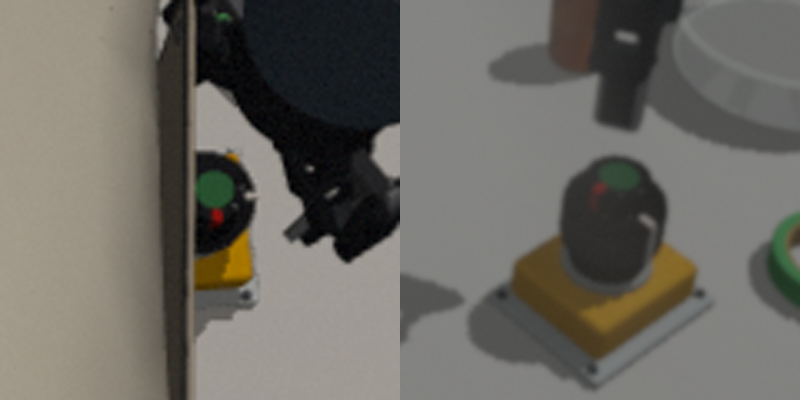

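The top view shows gripper at upper right of the lens, partly hidden by the arm. The scene view shows only one finger, with its tip near (620,125), behind and above the lens. I'll check this against projected fingertips.

```bash
python3 - <<'E'
from h import *
from cell import bot,cams
import cv2
s=bot.get_state();R=Rotation.from_rotvec(s["tool_rot"]).as_matrix();p=s["tcp_pos"]
im=[]
for n,(r0,c0,w) in (("top",(110,380,150)),("scene",(165,360,220))):
    c=cams.camera(n); I=c["color"].copy()
    k=400/w; I=cv2.resize(I[r0:r0+w,c0:c0+w],(400,400),interpolation=cv2.INTER_CUBIC)
    for q,col in (([0,.0425,.160],(255,0,255)),([0,-.0425,.160],(0,255,255)),([0,0,.160],(255,255,255)),([0,0,0],(255,255,0))):
        u=proj(c,p+R@np.array(q)); print(n,q,u.round(0))
        cv2.circle(I,(int((u[0]-c0)*k),int((u[1]-r0)*k)),5,col,2)
    im.append(I)
cv2.imwrite("pics/proj.png",np.hstack(im)[:,:,::-1])
E
```

```text
top [0, 0.0425, 0.16] [480. 195.]
top [0, -0.0425, 0.16] [449. 154.]
top [0, 0, 0.16] [464. 175.]
top [0, 0, 0] [494. 139.]
scene [0, 0.0425, 0.16] [448. 271.]
scene [0, -0.0425, 0.16] [463. 231.]
scene [0, 0, 0.16] [456. 250.]
scene [0, 0, 0] [475. 129.]
```

View pics/proj.png

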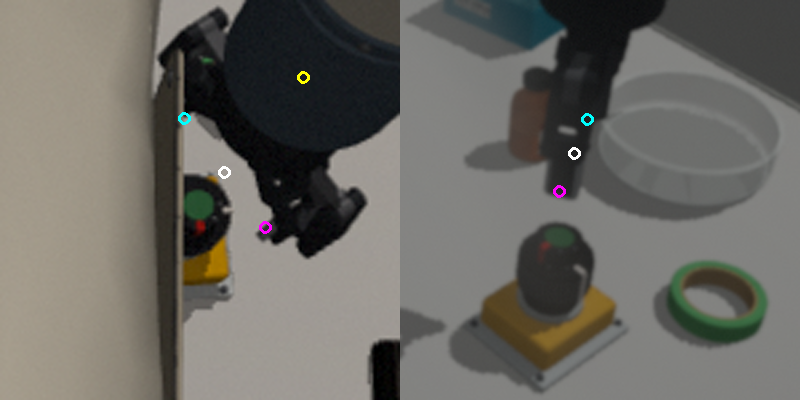

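The projected fingertips fall on the rendered ones, so the pose is right. Next I descend.

Emit:
move_arm:
  plan:
    - {"travel": [0.001,-0.001,0.025],"rot": [0,0,0],"jaw": 1}
    - {"travel": [0,0,0.025],"rot": [0,0,0],"jaw": 1}
    - {"travel": [0,0,0.025],"rot": [0,0,0],"jaw": 1}
    - {"travel": [0,0,0.02],"rot": [0,0,0],"jaw": 1}
    - {"travel": [0,0,0.011],"rot": [0,0,0],"jaw": 1}
    - {"travel": [0,0,0],"rot": [0,0,0],"jaw": 1}
    - {"travel": [0,0,0],"rot": [0,0,0],"jaw": 1}

```text
clock: 3.8
tcp_pos: [0.6034, -0.2103, 0.2253]
tool_rot: [-2.769, 1.483, -0.004]
ft_force: [-0.1, 0.2, 0.3]
finger_gap: 0.0854
```

```bash
python3 -c "
from h import *
from cell import bot
rep(bot.get_state(),[.601,-.210,.218])"
```

```text
t 3.8 tcp [ 0.6034 -0.2103  0.2253] q [-9.100e-02  5.300e-01  5.400e-02  1.000e-03 -1.093e+00  6.780e-01] xyaw -56.35 z [ 2.3e-03 -8.0e-04 -1.0e+00] gap 0.0854061738239811 F [-0.1  0.2  0.3] M [ 0.07 -0.01 -0.02]
tool-frame shift [-0.0016  0.0019  0.0073]
```

Emit:
move_arm:
  plan:
    - {"travel": [-0.002,0.002,0.007],"rot": [0,0,0],"jaw": 1}
    - {"travel": [0,0,0],"rot": [0,0,0],"jaw": -1}
    - {"travel": [0,0,0],"rot": [0,0,0],"jaw": -1}
    - {"travel": [0,0,0],"rot": [0,0,0],"jaw": -1}
    - {"travel": [0,0,0],"rot": [0,0,0],"jaw": -1}
    - {"travel": [0,0,0],"rot": [0,0,0],"jaw": -1}
    - {"travel": [0,0,0],"rot": [0,0,0],"jaw": -1}
    - {"travel": [0,0,0],"rot": [0,0,0],"jaw": -1}
  grip_force: 60

```text
clock: 4.6
tcp_pos: [0.6003, -0.2096, 0.2175]
tool_rot: [-2.769, 1.483, -0.002]
ft_force: [-2.0, 2.3, 5.6]
finger_gap: 0.0527
```

```bash
python3 -c "
from h import *
from cell import bot
rep(bot.get_state(),[.601,-.210,.218])"
```

```text
t 4.6 tcp [ 0.6003 -0.2096  0.2175] q [-0.091  0.532  0.036  0.    -1.074  0.678] xyaw -56.36 z [ 1.1e-03 -2.0e-04 -1.0e+00] gap 0.052738754754572764 F [-2.   2.3  5.6] M [ 0.72  0.42 -0.03]
tool-frame shift [ 0.0007 -0.0004 -0.0005]
```

Emit:
move_arm:
  plan:
    - {"travel": [0,0,0],"rot": [0,0,3],"jaw": -1}
    - {"travel": [0,0,0],"rot": [0,0,6],"jaw": -1}
    - {"travel": [0,0,0],"rot": [0,0,6],"jaw": -1}
    - {"travel": [0,0,0],"rot": [0,0,6],"jaw": -1}
    - {"travel": [0,0,0],"rot": [0,0,6],"jaw": -1}
    - {"travel": [0,0,0],"rot": [0,0,6],"jaw": -1}
    - {"travel": [0,0,0],"rot": [0,0,6],"jaw": -1}
    - {"travel": [0,0,0],"rot": [0,0,6],"jaw": -1}
    - {"travel": [0,0,0],"rot": [0,0,6],"jaw": -1}
    - {"travel": [0,0,0],"rot": [0,0,6],"jaw": -1}
    - {"travel": [0,0,0],"rot": [0,0,6],"jaw": -1}
    - {"travel": [0,0,0],"rot": [0,0,6],"jaw": -1}

```text
clock: 5.8
tcp_pos: [0.5992, -0.2097, 0.2174]
tool_rot: [1.435, -2.793, -0.001]
ft_force: [-5.9, 3.6, 8.9]
finger_gap: 0.0526
```

Emit:
move_arm:
  plan:
    - {"travel": [0,0,0],"rot": [0,0,6],"jaw": -1}
    - {"travel": [0,0,0],"rot": [0,0,6],"jaw": -1}
    - {"travel": [0,0,0],"rot": [0,0,5],"jaw": -1}
    - {"travel": [0,0,0],"rot": [0,0,0],"jaw": -1}
    - {"travel": [0,0,0],"rot": [0,0,0],"jaw": -1}

```text
clock: 6.3
tcp_pos: [0.5991, -0.2094, 0.2174]
tool_rot: [1.012, -2.972, -0.002]
ft_force: [-7.1, 2.8, 9.8]
finger_gap: 0.0529
```

```bash
python3 - <<'E'
from h import *
from cell import bot,cams
import cv2
rep(bot.get_state(),[.601,-.210,.218])
im=[]
for n,(r0,c0,w) in (("top",(150,405,90)),("scene",(255,390,110))):
    c=cams.camera(n); I=c["color"].copy()
    im.append(cv2.resize(I[r0:r0+w,c0:c0+w],(400,400),interpolation=cv2.INTER_CUBIC))
cv2.imwrite("pics/turned.png",np.hstack(im)[:,:,::-1])
E
```

```text
t 6.3 tcp [ 0.5991 -0.2094  0.2174] q [-0.091  0.531  0.034 -0.    -1.076 -0.823] xyaw -142.37 z [-2.5e-03  3.0e-04 -1.0e+00] gap 0.05287010773053491 F [-7.1  2.8  9.8] M [ 1.26  2.21 -0.03]
tool-frame shift [-0.0012 -0.0016 -0.0006]
```

View pics/turned.png

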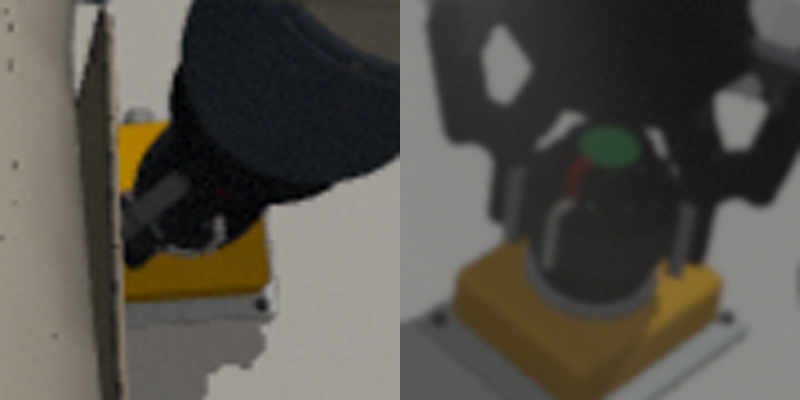

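Scene view: the white line's top segment runs from (553,210) to (577,200) in the crop. The red mark is at (580,165–195). I'll work out the angle.

```bash
python3 - <<'E'
from h import *
s=pickle.load(open("scene.pkl","rb"))
S=lambda x,y:(390+(x-400)/3.636,255+y/3.636)
for p in((566,203),(556,208),(576,200)):
    d=ray(s,*S(*p),.08)-[.601,-.2095]; print(p,d,np.hypot(*d),"ring",np.arctan2(d[1],d[0])%(2*np.pi)-np.pi-.068)
for th in(-.3,-.2,-.1,0,.1,.2,.3,.4):
    a=np.pi+.068+th
    f=lambda r,z:np.array(proj(s,[.601+r*np.cos(a),-.2095+r*np.sin(a),z]))
    g=lambda u:((u-[390,255])*3.636+[400,0]).round(0)
    print(th,g(f(.018,.08)),g(f(.022,.08)),g(f(.027,.079)),g(f(.027,.055)))
E
```

```text
(566, 203) [-0.02135171 -0.00174711] 0.021423066441826386 ring 0.013643544721664791
(556, 208) [-0.02598186 -0.00163096] 0.02603299774189707 ring -0.005309184013545687
(576, 200) [-0.01739661 -0.00262224] 0.01759313024411247 ring 0.08160648334043646
-0.3 [563. 189.] [553. 192.] [540. 198.] [534. 246.]
-0.2 [565. 192.] [556. 196.] [544. 203.] [538. 250.]
-0.1 [569. 196.] [560. 200.] [549. 207.] [542. 255.]
0 [572. 198.] [564. 203.] [554. 211.] [548. 259.]
0.1 [576. 201.] [569. 207.] [560. 215.] [553. 263.]
0.2 [580. 203.] [574. 209.] [566. 219.] [559. 267.]
0.3 [585. 206.] [580. 212.] [573. 222.] [566. 270.]
0.4 [589. 207.] [585. 214.] [580. 225.] [573. 273.]
```

The ring angle comes out within about 0.03 rad of 0. Next I release and lift.

Emit:
move_arm:
  plan:
    - {"travel": [0,0,0],"rot": [0,0,0],"jaw": 1}
    - {"travel": [0,0,0],"rot": [0,0,0],"jaw": 1}
    - {"travel": [0,0,0],"rot": [0,0,0],"jaw": 1}
    - {"travel": [0,0,0],"rot": [0,0,0],"jaw": 1}
    - {"travel": [0,0,0],"rot": [0,0,0],"jaw": 1}
    - {"travel": [0,0,0],"rot": [0,0,0],"jaw": 1}
    - {"travel": [0,0,-0.02],"rot": [0,0,0],"jaw": 1}
    - {"travel": [0,0,-0.03],"rot": [0,0,0],"jaw": 1}
    - {"travel": [0,0,-0.03],"rot": [0,0,0],"jaw": 1}
    - {"travel": [0,0,-0.03],"rot": [0,0,0],"jaw": 1}
    - {"travel": [0,0,-0.03],"rot": [0,0,0],"jaw": 1}
    - {"travel": [0,0,0],"rot": [0,0,0],"jaw": 1}

```text
clock: 7.6
tcp_pos: [0.6008, -0.2101, 0.3622]
tool_rot: [-1.011, 2.966, -0.009]
ft_force: [-0.5, 0.0, 0.3]
finger_gap: 0.0852
```

```bash
python3 - <<'E'
from h import *
from cell import bot,cams
import cv2
rep(bot.get_state())
im=[]
for n,(r0,c0,w) in (("scene",(255,390,110)),("scene",(185,210,90))):
    c=cams.camera(n); I=c["color"].copy()
    im.append(cv2.resize(I[r0:r0+w,c0:c0+w],(400,400),interpolation=cv2.INTER_CUBIC))
cv2.imwrite("pics/done.png",np.hstack(im)[:,:,::-1])
E
```

```text
t 7.6 tcp [ 0.6008 -0.2101  0.3622] q [-0.091  0.438  0.264  0.002 -1.388 -0.823] xyaw -142.35 z [ 0.0091 -0.0028 -1.    ] gap 0.08521888620674606 F [-0.5  0.   0.3] M [ 0.02 -0.07 -0.02]
```

View pics/done.png

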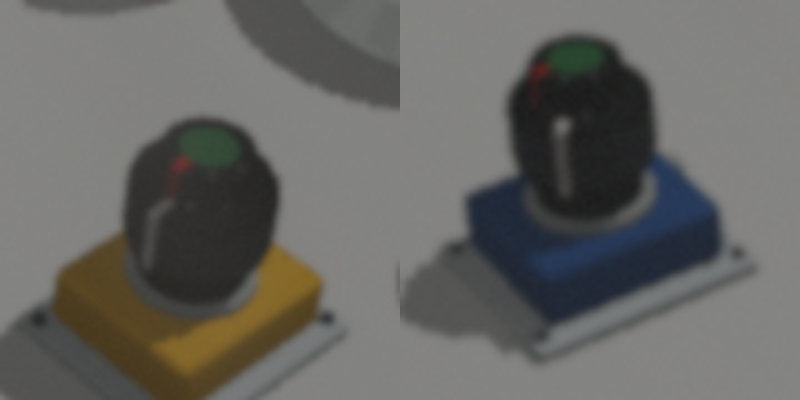

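After release the yellow line's top (about (162,205)) and its side (about (149,265)) match the ring-angle-0 prediction of (164,203) and (148,259). The arm is clear, so I'm handing in.

```bash
python3 -c "
from cell import bot
print(bot.job_done())"
```

```text
the job is handed in; nothing more can be done
None
```

I gripped the yellow camera's aperture ring across its diameter and turned it about 86° clockwise. I then released it, lifted straight up and handed the job in at about 7.7 s. I viewed 7 pictures in all.

- **Yellow ring:** after release the white line lines up with the red mark. My estimate is within about 0.05 rad of the 0 stop, measured from the scene camera only because the arm hid the ring in the top view.
- **Click stop:** I did not measure the click itself. It rests on that angle and on the line not visibly shifting when I let go.
- **Blue camera:** it was never touched. I did not measure its line angle before and after.
- **Robot:** the gripper is open and about 0.14 m above the grip height. The force reading is near zero, and the readings between moves stayed below about 13 N.

No check failed or disagreed.

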